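# Tip a power module onto its test rest

### The arm

A 7-joint arm with a two-finger parallel gripper is mounted at the origin on the work surface. World frame = base frame: x ahead of the robot, y to its left, z up, the work surface at z = 0. Lengths are in mm, angles in rad, forces in N, time in s.
With the tool pointing down it reaches from about 425 to 825 mm from the base axis. Payload 3.6 kg.
Tool frame: the origin (TCP) lies between the finger pads; the fingertips stand 25 mm ahead of it and the grasp point (between the pads) lies 6 mm ahead of it (robot.tips_ahead is the z of the fingertips in the tool frame, in mm); z points along the fingers, y is the line along which they close (so a half turn about z gives the same grasp; the last joint's range is limited). The gripper opens to 93 mm and grips with 3 to 60 N. Pads are 15 mm wide; open, the fingers measure 128 mm over their backs; the gripper's body (75 mm by 188 mm) begins 65 mm behind the grasp point.
Start: joints at [-1.204, 0.615, -0.013, 1.423, 0.008, 1.103, -0.04], TCP at [249.371, 600.231, 243.64] pointing down, gripper open.
Joint ranges: [-3.12, 3.12], [-0.3, 2.06], [-1.34, 1.32], [0.26, 2.42], [-1.36, 4.5], [0.01, 1.98], [-2.84, 2.84]. Speed limits (rad/s): [2.79, 2.79, 3.14, 3.14, 3.14, 3.14, 3.14].

### API

Orientations are given as a unit quaternion [x, y, z, w].
In Python, from cell import readout, cams, order, models, robot gives the robot as it stands.
- The arm moves only by the shell command python3 -m handwheel 'ROWS' [FORCE]. ROWS is JSON, a list of rows, each an object with "turn": the turn, a rotation vector about the tool's x, y, z in units of 6 degrees (1.0 is 6 degrees), a list of three; "delta_pos": the shift along the tool's x, y, z in units of 25 mm (1.0 is 25 mm), a list of three; "fingers": the closure, from 0 (fully open) to 1 (shut). A call has 1 to 10 rows; each row shifts and turns the commanded pose from where the row before left it, along the tool's axes as they then stand; what a row does not reach is not made up. A row lasts 1/12 s, in which the tool goes at most 41.7 mm and 7.16 degrees, less where a joint would pass 70% of its speed; a pose out of reach is approached as far as the arm can. A call with a number of a shift or a turn outside -1 to 1 is refused whole. A call with a gripper value outside its range is refused whole. The fingers move at their own pace and stop on an object; FORCE is the grip in N (left out, the last holds). Time passes only in rows, so rows that do not move let the fingers close. It gives the time, the measured TCP pose, the force, the opening and the grip force at its end, in the units of the state.
- readout.get_state(): the state, without advancing time (a new reading comes with each control period).
- cams.read_camera(name): name is "scene" or "top" or "wrist"; returns a dict with "img" (420x560x3 uint8, red, green, blue), "depth" (420x560 float32, mm along the optical axis (not along the pixel's ray), 0 where there is no reading), "camera_matrix" (3x3 intrinsics, pixels), "camera_from_world" (4x4, takes a point from world to camera coordinates). Camera axes: x right, y up, looking along -z (the intrinsics and any distortion apply to the point x, -y, -z); pixel columns grow to the right and rows downward; lengths in mm; the calibration is good to about 2 mm. A picture is of the moment at which its call begins.
- order.job_done(): hands the job in; it is judged then, once.
Trained networks look in a picture, given as the dict that the camera call returned (one of the last four; its "shot" number tells which), for a name from the list of things; names that differ only in an ending like _2 or _b are one class to them, and where a whole thing is asked for, a point or a joint stands for the part that bears it (a point fixed in the world has none). Each returns a list of dicts, best first, with "p" (0 to 1); they miss things now and then, are a little off and sometimes report something else, mostly with a low value. They report only what shows in the picture. A call takes as long as a camera call.
- models.recognise(picture, name): "extent" ([centre column, centre row, width, height] in pixels, round what is visible of it).
- models.masks_of(picture, name): "mask" (420x560 bool, what is visible of it) and "extent" ([centre column, centre row, width, height] in pixels, round what is visible of it).
The state is a dict: "t": time; "joint_positions": joint angles; "qd": joint speeds; "joint_torque": joint torques, N m; "eef_pos": TCP position; "ee_rot": TCP orientation; "contact_force": force on the tool from outside, world axes, zero at the start; "torque": the same for the moment, N m; "grip_width": opening from 0.0 (shut) to 1.0 (fully open); "grasp_force": force on a finger pad.
Only numpy, scipy, OpenCV 4.12 (cv2) and the standard library are available. Lean on these libraries where they do the work, as an engineer would, in place of code of your own. Each camera call takes 0.05 s, during which the arm holds its last target. There are 200 camera calls.

### The job

The power module standing on the bench has to go on the burn-in rest lying on its side, cooling fins up. Without lifting it, slide it upright until its foot is square and flush against the steel edge of the rest and let it stand there a moment; then push high on its finned face to tip it over that edge so that it lies on the rest with the fins on top, and slide it along the rest until its end is flush and square against the end stop, wholly within the rest's width. Leave the other things on the bench where they are.

Things in the scene. Friction and masses are not known exactly. Their poses are not given: they have to be found in the camera images.
- module: Power module: plain block 86 (x) x 100 (y) x 125 mm (z), 0.6 to 1 kg, ungraspably wide. Origin at its centre. Starts upright (z up) on the bench to the robot's right of the rest, fins away from it, up to 0.35 rad from square. Friction 0.28 to 0.42: pushed below 80 mm it slides; above 100 mm, its foot against the fence, it tips, falling by itself past 40 degrees. Lying as wanted, -x points up and z along the rest's +x.
- module_fins (a point): Middle of the module's finned face (its -x face, 43 mm from its centre): wholly covered by aluminium cooling fins running along z, and pushable like a flat face. The other faces are smooth grey plastic; the +z end has a black connector strip with brass contacts. Axes as the module's.
- rest: Burn-in rest, fixed: a plate 10 mm thick, 175 mm long (x), 200 mm wide (y), black rubber with a bright steel strip along its front edge; the strip's upright 10 mm front face is the fence. Origin on the bench, mid-foot of that face; x points into the rest (to the robot's left, within 0.25 rad), z up. No side walls. Upright module flush with the fence: its centre at x = -43 mm.
- rest_stop (a point): End stop of the rest: a steel bar across its far end, 200 mm wide, 30 mm high above the plate. This point is the middle of the foot of its face, on the plate's top (10 mm above the bench), 150 mm from the fence; axes as the rest's, the face looks to -x. Lying module flush with it: its centre is 62.5 mm before this point (87.5 mm from the fence) and 53 mm above the bench.
- spool: Bystander: spool of solder wire with green flanges, standing, 68 mm across and 50 mm high; origin at the centre of its underside.
- bin: Bystander: small open blue parts bin 75 x 100 x 40 mm; origin at the centre of its underside.
- driver: Bystander: black-handled screwdriver 170 mm long, lying along its own x; origin under its middle.
- cup: Bystander: grey plastic cup 72 mm across, 90 mm high; origin at the centre of its underside.

How it is judged:
By the outcome, as a careful person would: the job done as asked, in the order asked, and still so for the second after the job is handed in, with the robot touching nothing.
It also fails if it takes over 48 s, if anything falls off the work surface, if the arm or the gripper's body presses on something with over 40 N, if the wrist force passes 120 N, or if a joint passes its speed limit or range.

## Working session

There is one attempt and no reset: what is moved stays moved. The work goes in short steps, Python scripts to look and compute and a shell command to move; the robot and the scene stay as the last step left them, time stands still between calls to the robot, and variables do not carry over. Pictures are saved under pics/ and viewed, at most 10 in all, crops included, and the job is handed in when it is done.

```bash
mkdir -p pics; ls; cat > h.py <<'E'
import numpy as np, cv2
from cell import readout, cams, order, models, robot
from scipy.spatial.transform import Rotation as R
def snap(n): return cams.read_camera(n)
def pts(p,mask):
    d=p["depth"]; v,u=np.nonzero(mask&(d>0)); z=d[v,u]; K=p["camera_matrix"]
    x=(u-K[0,2])*z/K[0,0]; y=(v-K[1,2])*z/K[1,1]
    c=np.stack([x,-y,-z,np.ones_like(z)]); return (np.linalg.inv(p["camera_from_world"])@c)[:3].T
E
python3 - <<'E'
from h import *
s=readout.get_state(); print({k:np.round(v,3).tolist() for k,v in s.items()})
print(R.from_quat(s["ee_rot"]).as_matrix().round(3))
ims=[]
for n in ["top","scene"]:
    p=snap(n); np.save(f"{n}.npy",p,allow_pickle=True)
    cv2.imwrite(f"pics/{n}0.png",p["img"][...,::-1])
    for k in ["module","rest","spool","bin","driver","cup"]:
        for m in models.masks_of(p,k)[:2]:
            q=pts(p,m["mask"]); print(n,k,round(m["p"],2),np.round(m["extent"]),len(q),*( [np.percentile(q,[2,50,98],axis=0).round(0).tolist()] if len(q) else []))
E
```

```text
pics
{'t': 0.0, 'joint_positions': [-1.204, 0.616, -0.013, 1.425, 0.008, 1.103, -0.04], 'qd': [-0.001, 0.0, -0.0, -0.0, 0.001, -0.001, -0.001], 'joint_torque': [0.0, -45.894, 0.209, -16.574, -0.061, 0.02, 0.0], 'eef_pos': [249.107, 599.58, 242.491], 'ee_rot': [0.196, 0.981, -0.001, -0.0], 'contact_force': [0.333, -0.069, 0.103], 'torque': [-0.005, -0.019, -0.024], 'grasp_force': 0.0, 'grip_width': 0.995}
[[-0.923  0.384 -0.001]
 [ 0.384  0.923 -0.002]
 [-0.    -0.003 -1.   ]]
top module 0.72 [396. 243.  51.  50.] 2105 [[499.0, -179.0, 7.0], [548.0, -120.0, 125.0], [596.0, -88.0, 128.0]]
top rest 0.68 [305. 254.  82.  97.] 5791 [[439.0, -4.0, 6.0], [535.0, 83.0, 11.0], [635.0, 168.0, 42.0]]
top spool 0.67 [404. 153.  37.  34.] 754 [[743.0, -208.0, 4.0], [771.0, -174.0, 50.0], [805.0, -147.0, 54.0]]
top spool 0.29 [400. 244.  56.  50.] 2217 [[495.0, -183.0, 2.0], [546.0, -122.0, 125.0], [596.0, -88.0, 128.0]]
top bin 0.96 [339. 151.  43.  36.] 1307 [[747.0, -64.0, -0.0], [789.0, -15.0, 5.0], [823.0, 34.0, 42.0]]
top driver 0.85 [258. 170.  67.  16.] 380 [[736.0, 107.0, 0.0], [745.0, 15
[... 202 characters left out ...]
745.0, 148.0, 23.0], [763.0, 259.0, 28.0]]
scene module 0.62 [175. 183.  48.  62.] 2239 [[500.0, -182.0, 6.0], [575.0, -130.0, 114.0], [602.0, -90.0, 126.0]]
scene rest 0.66 [261. 189.  70.  74.] 3938 [[443.0, -4.0, 4.0], [549.0, 83.0, 9.0], [639.0, 168.0, 40.0]]
scene spool 0.81 [156. 272.  30.  32.] 806 [[746.0, -210.0, -1.0], [784.0, -176.0, 48.0], [808.0, -149.0, 51.0]]
scene bin 0.88 [221. 273.  45.  42.] 1416 [[748.0, -64.0, -2.0], [781.0, -16.0, 4.0], [825.0, 33.0, 40.0]]
scene driver 0.86 [300. 255.  64.  19.] 340 [[737.0, 107.0, 9.0], [752.0, 148.0, 21.0], [764.0, 262.0, 26.0]]
scene cup 0.76 [382. 170.  27.  37.] 792 [[481.0, 390.0, 4.0], [517.0, 424.0, 58.0], [548.0, 454.0, 89.0]]
```

```bash
cat >> h.py <<'E'
def rect(q):
    (c,s,a)=cv2.minAreaRect(np.float32(q[:,:2])); return np.round(c,1),np.round(s,1),round(a,1)
def rest():  # fitted rest: O, ex, ey
    return None
E
python3 - <<'E'
from h import *
for n in ["top","scene"]:
    p=np.load(f"{n}.npy",allow_pickle=True).item()
    q=pts(p,np.ones((420,560),bool))
    w=(abs(q[:,0]-545)<130)
    m=q[w&(q[:,1]<-60)&(q[:,1]>-250)&(q[:,2]>119)&(q[:,2]<135)]; print(n,"mod",rect(m),np.median(m[:,2]))
    r=q[w&(q[:,1]>-30)&(q[:,1]<230)&(q[:,2]>6.5)&(q[:,2]<60)]; print("rest",rect(r))
    st=r[r[:,2]>36]; print("stop",rect(st),np.median(st[:,2])); pl=r[r[:,2]<20]; print("plate",rect(pl),np.median(pl[:,2]))
    print("tall things", [ (k.tolist()) for k in []])
a=cv2.imread("pics/top0.png")[190:310,220:450]; b=cv2.imread("pics/scene0.png")[110:330,100:420]
cv2.imwrite("pics/c0.png",np.vstack([cv2.resize(a,(640,334)),cv2.resize(b,(640,440))])[:, :][:774])
x=cv2.imread("pics/c0.png"); cv2.imwrite("pics/c0.png",cv2.resize(x,(496,600)))
E
```

```text
top mod (array([ 546.7, -136.1]), array([ 87.1, 100. ]), 81.9) 125.39020377633761
rest (array([537.6, 107.4]), array([205.1, 226.5]), 6.6)
stop (array([529.4, 156.3]), array([198.8,  24.8]), 6.4) 40.24888490568708
plate (array([537.6, 107.4]), array([205.1, 226.5]), 6.6) 10.283811637638735
tall things []
scene mod (array([ 547.6, -137.5]), array([ 87.7, 103.2]), 81.9) 123.31891534364973
rest (array([538.7,  80.6]), array([202.2, 175. ]), 6.4)
stop (array([530.4, 154.8]), array([199.8,  25.1]), 6.6) 38.38685657833844
plate (array([538.7,  80.6]), array([202.3, 174.7]), 6.5) 8.57955091427641
tall things []
```

View pics/c0.png

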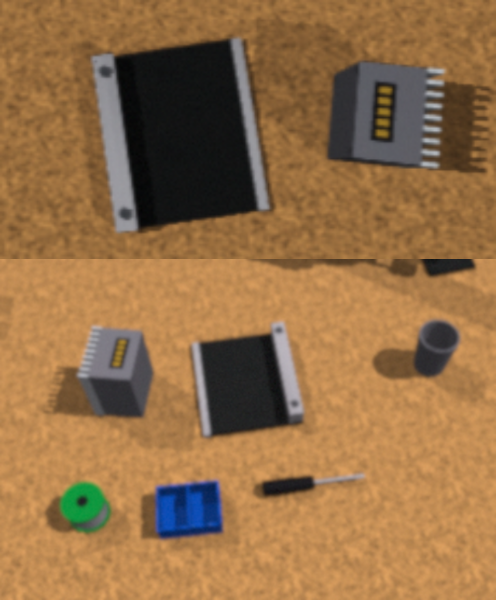

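View pics/top0.png

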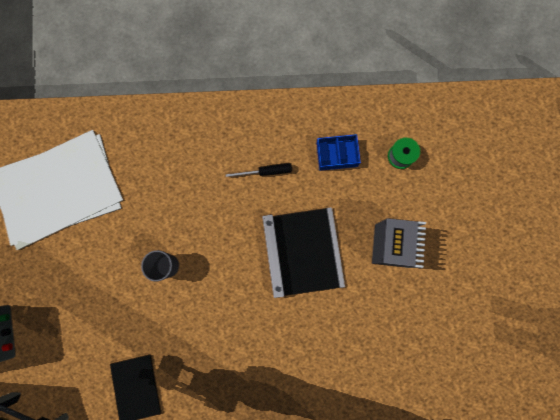

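Top view: the module is at about (400,243) px with fins to the right, and the rest at (305,254) has its stop on the left. Both measured sizes match the given ones (87x100 and 202x175). In the rest frame the module is at about (-130, +16), yawed -14.6°.

```bash
python3 -m handwheel '[{"turn":[0,0,1],"delta_pos":[0,0,0],"fingers":0.5},{"turn":[0,0,1],"delta_pos":[0,0,0],"fingers":0.5},{"turn":[0,0,1],"delta_pos":[0,0,0],"fingers":0.5},{"turn":[0,0,1],"delta_pos":[0,0,0],"fingers":0.5},{"turn":[0,0,1],"delta_pos":[0,0,0],"fingers":0.5},{"turn":[0,0,1],"delta_pos":[0,0,0],"fingers":0.5},{"turn":[0,0,1],"delta_pos":[0,0,0],"fingers":0.5},{"turn":[0,0,1],"delta_pos":[0,0,0],"fingers":0.5},{"turn":[0,0,1],"delta_pos":[0,0,0],"fingers":0.5},{"turn":[0,0,1],"delta_pos":[0,0,0],"fingers":0.5}]'
cat >> h.py <<'E'
A=np.radians(6.5); EX=np.array([-np.sin(A),np.cos(A),0]); EY=np.array([-np.cos(A),-np.sin(A),0]); EZ=np.array([0,0,1.])
O=np.array([548.,-5.8,0]); B=np.stack([EX,EY,EZ],1)
def st(target=None):
    s=readout.get_state(); T=R.from_quat(s["ee_rot"]).as_matrix(); p=np.array(s["eef_pos"])
    c=p+T@[7.5,0,25]
    print("t",round(s["t"],2),"TCP rest",(B.T@(p-O)).round(1),"contact",(B.T@(c-O)).round(1),"tool in rest",(B.T@T).round(3).tolist())
    print("F rest",(B.T@s["contact_force"]).round(1),"width",s["grip_width"],"q",np.round(s["joint_positions"],2))
    if target is not None: print("units to contact target",((T.T@(O+B@np.array(target)-c))/25).round(2))
def module(name="top",save=None):
    p=snap(name); q=(pts(p,np.ones((420,560),bool))-O)@B
    if save: cv2.imwrite(save,p["img"][60:360,150:550,::-1])
    return q
E
python3 -c "
from h import *
st([-220,22,220])"
```

```text
t: 1.53
eef_pos: [249.2, 600.3, 243.7]
ee_rot: [0.662, 0.75, -0.0, -0.0]
contact_force: [-0.1, 0.3, 0.5]
grip_width: 0.5
grasp_force: 0.0
t 1.53 TCP rest [636.1 228.3 243.7] contact [643.6 228.4 218.7] tool in rest [[1.0, 0.012, 0.0], [0.012, -1.0, 0.0], [0.0, -0.0, -1.0]]
F rest [0.3 0.  0.5] width 0.49985915150717636 q [-1.36  0.63  0.27  1.43 -0.17  1.11 -0.94]
units to contact target [-34.63   7.86  -0.06]
```

```bash

python3 -m handwheel '[{"turn":[0,0,0],"delta_pos":[-1,0.25,0],"fingers":0.5},{"turn":[0,0,0],"delta_pos":[-1,0.25,0],"fingers":0.5},{"turn":[0,0,0],"delta_pos":[-1,0.25,0],"fingers":0.5},{"turn":[0,0,0],"delta_pos":[-1,0.25,0],"fingers":0.5},{"turn":[0,0,0],"delta_pos":[-1,0.25,0],"fingers":0.5},{"turn":[0,0,0],"delta_pos":[-1,0.25,0],"fingers":0.5},{"turn":[0,0,0],"delta_pos":[-1,0.25,0],"fingers":0.5},{"turn":[0,0,0],"delta_pos":[-1,0.25,0],"fingers":0.5},{"turn":[0,0,0],"delta_pos":[-1,0.25,0],"fingers":0.5},{"turn":[0,0,0],"delta_pos":[-1,0.25,0],"fingers":0.5}]'
python3 -m handwheel '[{"turn":[0,0,0],"delta_pos":[-1,0.25,0],"fingers":0.5},{"turn":[0,0,0],"delta_pos":[-1,0.25,0],"fingers":0.5},{"turn":[0,0,0],"delta_pos":[-1,0.25,0],"fingers":0.5},{"turn":[0,0,0],"delta_pos":[-1,0.25,0],"fingers":0.5},{"turn":[0,0,0],"delta_pos":[-1,0.25,0],"fingers":0.5},{"turn":[0,0,0],"delta_pos":[-1,0.25,0],"fingers":0.5},{"turn":[0,0,0],"delta_pos":[-1,0.25,0],"fingers":0.5},{"turn":[0,0,0],"delta_pos":[-1,0.25,0],"fingers":0.5},{"turn":[0,0,0],"delta_pos":[-1,0.25,0],"fingers":0.5},{"turn":[0,0,0],"delta_pos":[-1,0.25,0],"fingers":0.5}]'
python3 -m handwheel '[{"turn":[0,0,0],"delta_pos":[-1,0.25,0],"fingers":0.5},{"turn":[0,0,0],"delta_pos":[-1,0.25,0],"fingers":0.5},{"turn":[0,0,0],"delta_pos":[-1,0.25,0],"fingers":0.5},{"turn":[0,0,0],"delta_pos":[-1,0.25,0],"fingers":0.5},{"turn":[0,0,0],"delta_pos":[-1,0.25,0],"fingers":0.5},{"turn":[0,0,0],"delta_pos":[-1,0.25,0],"fingers":0.5},{"turn":[0,0,0],"delta_pos":[-1,0.25,0],"fingers":0.5},{"turn":[0,0,0],"delta_pos":[-1,0.25,0],"fingers":0.5},{"turn":[0,0,0],"delta_pos":[-1,0.25,0],"fingers":0.5},{"turn":[0,0,0],"delta_pos":[-1,0.25,0],"fingers":0.5}]'
python3 -c "
from h import *
st([-220,22,220])"
```

```text
t: 2.37
eef_pos: [344.0, 359.4, 243.9]
ee_rot: [0.66, 0.752, 0.0, -0.0]
contact_force: [0.4, -0.0, 0.4]
grip_width: 0.502
grasp_force: 0.0
t: 3.2
eef_pos: [438.5, 119.5, 244.0]
ee_rot: [0.66, 0.752, 0.0, 0.0]
contact_force: [1.2, 0.2, 0.1]
grip_width: 0.5
grasp_force: 0.0
t: 4.03
eef_pos: [532.9, -120.3, 243.9]
ee_rot: [0.66, 0.752, 0.0, 0.0]
contact_force: [-0.5, 0.3, -0.4]
grip_width: 0.497
grasp_force: 0.0
t 4.03 TCP rest [-112.    28.   243.9] contact [-104.5   28.1  218.9] tool in rest [[1.0, 0.017, 0.0], [0.017, -1.0, -0.0], [0.0, 0.0, -1.0]]
F rest [ 0.3  0.5 -0.4] width 0.4970830495860379 q [-0.08  0.47  0.39  1.74 -0.21  0.97  0.53]
units to contact target [-4.62  0.17 -0.05]
```

```bash

python3 -m handwheel '[{"turn":[0,0,0.16],"delta_pos":[-1,0,0],"fingers":0.5},{"turn":[0,0,0],"delta_pos":[-1,0,0],"fingers":0.5},{"turn":[0,0,0],"delta_pos":[-1,0,0],"fingers":0.5},{"turn":[0,0,0],"delta_pos":[-1,0,0],"fingers":0.5},{"turn":[0,0,0],"delta_pos":[-1,0,0],"fingers":0.5},{"turn":[0,1,0],"delta_pos":[-0.7,0,0],"fingers":0.5},{"turn":[0,1,0],"delta_pos":[0,0,0],"fingers":0.5},{"turn":[0,1,0],"delta_pos":[0,0,0],"fingers":0.5},{"turn":[0,1,0],"delta_pos":[0,0,0],"fingers":0.5},{"turn":[0,1,0],"delta_pos":[0,0,0],"fingers":0.5}]'
python3 -c "
from h import *
st([-220,22,40])"
```

```text
t: 4.87
eef_pos: [549.1, -261.5, 244.5]
ee_rot: [0.643, 0.72, 0.174, -0.194]
contact_force: [0.2, 1.8, 0.0]
grip_width: 0.502
grasp_force: 0.0
t 4.87 TCP rest [-254.2   27.8  244.5] contact [-235.1   27.8  226.7] tool in rest [[0.864, -0.001, 0.503], [0.0, -1.0, -0.002], [0.503, 0.002, -0.864]]
F rest [ 1.7 -0.4  0. ] width 0.5020372737845166 q [ 0.48  0.73  0.22  1.32 -0.51  1.52  0.93]
units to contact target [-3.24  0.22  6.76]
```

```bash

python3 -m handwheel '[{"turn":[0,0,0],"delta_pos":[-0.47,0.03,0.83],"fingers":0.5},{"turn":[0,0,0],"delta_pos":[-0.47,0.03,0.83],"fingers":0.5},{"turn":[0,0,0],"delta_pos":[-0.47,0.03,0.83],"fingers":0.5},{"turn":[0,0,0],"delta_pos":[-0.47,0.03,0.83],"fingers":0.5},{"turn":[0,0,0],"delta_pos":[-0.47,0.03,0.83],"fingers":0.5},{"turn":[0,0,0],"delta_pos":[-0.47,0.03,0.83],"fingers":0.5},{"turn":[0,0,0],"delta_pos":[-0.47,0.03,0.83],"fingers":0.5},{"turn":[0,0,0],"delta_pos":[-0.45,0.03,0.8],"fingers":0.5},{"turn":[0,0,0],"delta_pos":[0.69,0,0.4],"fingers":0.5},{"turn":[0,0,0],"delta_pos":[0.69,0,0.4],"fingers":0.5}]'
python3 -m handwheel '[{"turn":[0,0,0],"delta_pos":[0.15,0,0.09],"fingers":0.5},{"turn":[0,0,0],"delta_pos":[0.15,0,0.09],"fingers":0.5},{"turn":[0,0,0],"delta_pos":[0.15,0,0.09],"fingers":0.5},{"turn":[0,0,0],"delta_pos":[0.15,0,0.09],"fingers":0.5},{"turn":[0,0,0],"delta_pos":[0.15,0,0.09],"fingers":0.5},{"turn":[0,0,0],"delta_pos":[0.15,0,0.09],"fingers":0.5},{"turn":[0,0,0],"delta_pos":[0.15,0,0.09],"fingers":0.5},{"turn":[0,0,0],"delta_pos":[0.15,0,0.09],"fingers":0.5},{"turn":[0,0,0],"delta_pos":[0.15,0,0.09],"fingers":0.5},{"turn":[0,0,0],"delta_pos":[0.15,0,0.09],"fingers":0.5}]'
cat >> h.py <<'E'
def up(name="scene",save=None):
    q=module(name,save); m=q[(q[:,0]<60)&(q[:,0]>-240)&(abs(q[:,1])<100)&(q[:,2]>117)&(q[:,2]<129)]
    print(name,"upright",rect(m),len(m))
E
python3 -c "
from h import *
st([-86,22,40]); up('scene'); up('top')"
```

```text
t: 5.7
eef_pos: [549.0, -219.4, 51.4]
ee_rot: [0.644, 0.719, 0.172, -0.194]
contact_force: [0.8, 1.1, 1.0]
grip_width: 0.499
grasp_force: 0.0
t: 6.53
eef_pos: [545.6, -175.3, 53.2]
ee_rot: [0.643, 0.721, 0.172, -0.192]
contact_force: [2.1, -3.2, 2.4]
grip_width: 0.495
grasp_force: 2.1
t 6.53 TCP rest [-168.1   21.6   53.2] contact [-149.2   21.5   35.3] tool in rest [[0.866, -0.001, 0.499], [-0.0, -1.0, -0.001], [0.499, 0.001, -0.866]]
F rest [-3.4 -1.7  2.4] width 0.49538948378135184 q [ 0.4   0.89  0.15  1.62 -0.62  1.07  1.05]
units to contact target [ 2.28 -0.02  1.1 ]
scene upright (array([-148.2,    7.5]), array([177.7, 173.3]), 84.2) 1278
top upright (array([-146.9,   15.5]), array([186.1, 168.7]), 0.0) 1773
```

```bash
sed -i 's/def up(name="scene",save=None):/def up(name="scene",save=None,lo=-152):/; s/(q\[:,0\]>-240)/(q[:,0]>lo)/; s/<129)\]$/<129)]; m=m[m[:,0]>lo]/' h.py
python3 -c "
from h import *
up('scene'); up('top',save='pics/sq.png')"
```

```text
scene upright (array([-101.7,   24.3]), array([103.6,  86.6]), 85.4) 1066
top upright (array([-100.4,   24.1]), array([100.1,  87.5]), 85.5) 1625
```

View pics/sq.png

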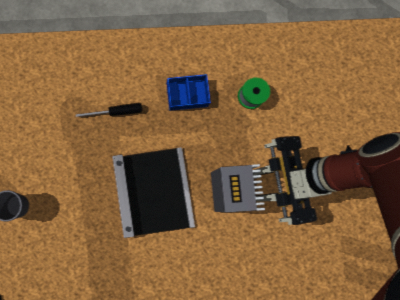

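The module at (238,188) px has turned to within 4.5° of square, with both fingers behind it. Pushing on.

```bash

python3 -m handwheel '[{"turn":[0,0,0],"delta_pos":[0.15,0,0.086],"fingers":0.5},{"turn":[0,0,0],"delta_pos":[0.15,0,0.086],"fingers":0.5},{"turn":[0,0,0],"delta_pos":[0.15,0,0.086],"fingers":0.5},{"turn":[0,0,0],"delta_pos":[0.15,0,0.086],"fingers":0.5},{"turn":[0,0,0],"delta_pos":[0.15,0,0.086],"fingers":0.5},{"turn":[0,0,0],"delta_pos":[0.15,0,0.086],"fingers":0.5},{"turn":[0,0,0],"delta_pos":[0.15,0,0.086],"fingers":0.5},{"turn":[0,0,0],"delta_pos":[0.15,0,0.086],"fingers":0.5},{"turn":[0,0,0],"delta_pos":[0.15,0,0.086],"fingers":0.5},{"turn":[0,0,0],"delta_pos":[0.15,0,0.086],"fingers":0.5}]'
python3 -c "
from h import *
st([-86,22,36]); up('scene',lo=-108); up('top',lo=-108)"
```

```text
t: 7.57
eef_pos: [540.0, -131.7, 52.9]
ee_rot: [0.643, 0.721, 0.172, -0.193]
contact_force: [0.3, -3.8, -1.3]
grip_width: 0.5
grasp_force: 1.5
t 7.57 TCP rest [-124.1   22.2   52.9] contact [-105.1   22.2   35. ] tool in rest [[0.866, 0.0, 0.5], [-0.0, -1.0, 0.001], [0.5, -0.001, -0.866]]
F rest [-3.8  0.1 -1.3] width 0.5002112043309691 q [ 0.35  0.86  0.14  1.7  -0.65  1.    1.04]
units to contact target [0.68 0.01 0.35]
scene upright (array([-61.8,  27.1]), array([ 86.3, 103.6]), 0.5) 1043
top upright (array([-59. ,  27.2]), array([ 86.7, 100.2]), 0.0) 1628
```

```bash

python3 -m handwheel '[{"turn":[0,0,0],"delta_pos":[0.12,0,0.07],"fingers":0.5},{"turn":[0,0,0],"delta_pos":[0.12,0,0.07],"fingers":0.5},{"turn":[0,0,0],"delta_pos":[0.12,0,0.07],"fingers":0.5},{"turn":[0,0,0],"delta_pos":[0.12,0,0.07],"fingers":0.5},{"turn":[0,0,0],"delta_pos":[0.05,0,0.03],"fingers":0.5},{"turn":[0,0,0],"delta_pos":[0.05,0,0.03],"fingers":0.5},{"turn":[0,0,0],"delta_pos":[0.05,0,0.03],"fingers":0.5},{"turn":[0,0,0],"delta_pos":[0.04,0,0.02],"fingers":0.5}]'
python3 -c "
from h import *
st([-86,22,36])"
```

```text
t: 8.33
eef_pos: [538.3, -113.3, 53.1]
ee_rot: [0.643, 0.72, 0.172, -0.193]
contact_force: [1.0, -3.5, -0.1]
grip_width: 0.5
grasp_force: 2.0
t 8.33 TCP rest [-105.8   21.8   53.1] contact [-86.8  21.8  35.2] tool in rest [[0.866, -0.001, 0.499], [-0.0, -1.0, -0.001], [0.499, 0.0, -0.866]]
F rest [-3.6 -0.6 -0.1] width 0.5003978328800897 q [ 0.32  0.85  0.13  1.73 -0.67  0.98  1.03]
units to contact target [ 0.04 -0.01 -0.01]
```

Force is still just sliding friction, so I'll creep on.

```bash

python3 -m handwheel '[{"turn":[0,0,0],"delta_pos":[0.035,0,0.02],"fingers":0.5},{"turn":[0,0,0],"delta_pos":[0.035,0,0.02],"fingers":0.5},{"turn":[0,0,0],"delta_pos":[0,0,0],"fingers":0.5}]'
python3 -m handwheel '[{"turn":[0,0,0],"delta_pos":[0.035,0,0.02],"fingers":0.5},{"turn":[0,0,0],"delta_pos":[0,0,0],"fingers":0.5}]'
python3 -c "
from h import *
st([-86,22,36])"
```

```text
t: 8.58
eef_pos: [538.2, -113.0, 53.1]
ee_rot: [0.644, 0.721, 0.172, -0.191]
contact_force: [1.1, -6.2, 2.4]
grip_width: 0.498
grasp_force: 3.1
t: 8.75
eef_pos: [538.2, -112.9, 53.1]
ee_rot: [0.644, 0.72, 0.171, -0.191]
contact_force: [-0.1, -7.4, 3.2]
grip_width: 0.501
grasp_force: 3.7
t 8.75 TCP rest [-105.3   21.8   53.1] contact [-86.4  21.8  35.2] tool in rest [[0.868, -0.002, 0.496], [-0.001, -1.0, -0.002], [0.496, 0.001, -0.868]]
F rest [-7.3  0.9  3.2] width 0.5011542624199172 q [ 0.32  0.85  0.13  1.73 -0.67  0.97  1.03]
units to contact target [ 0.03 -0.01 -0.02]
```

```bash

python3 -m handwheel '[{"turn":[0,0,0],"delta_pos":[-0.2,0,-0.12],"fingers":0.5},{"turn":[0,0,0],"delta_pos":[-0.5,0,-0.29],"fingers":0.5},{"turn":[0,0,0],"delta_pos":[-0.5,0,-0.29],"fingers":0.5},{"turn":[0,0,0],"delta_pos":[0,0,0],"fingers":0.5},{"turn":[0,0,0],"delta_pos":[0,0,0],"fingers":0.5},{"turn":[0,0,0],"delta_pos":[0,0,0],"fingers":0.5},{"turn":[0,0,0],"delta_pos":[0,0,0],"fingers":0.5},{"turn":[0,0,0],"delta_pos":[0,0,0],"fingers":0.5},{"turn":[0,0,0],"delta_pos":[0,0,0],"fingers":0.5},{"turn":[0,0,0],"delta_pos":[0,0,0],"fingers":0.5}]'
python3 -c "
from h import *
up('scene',lo=-100); up('top',lo=-100,save='pics/fl.png'); st([-100,27,112])
p=snap('scene'); cv2.imwrite('pics/fl2.png',cv2.resize(p['img'][110:290,120:360,::-1],(720,540)))"
```

```text
t: 9.58
eef_pos: [541.7, -144.1, 53.3]
ee_rot: [0.643, 0.721, 0.172, -0.193]
contact_force: [-0.5, 0.9, 0.3]
grip_width: 0.5
grasp_force: 0.0
scene upright (array([-43.5,  26.1]), array([ 86.2, 102.6]), 0.0) 1041
top upright (array([-42. ,  26.9]), array([100. ,  86.3]), 89.9) 1616
t 9.68 TCP rest [-137.    21.9   53.3] contact [-118.    21.9   35.4] tool in rest [[0.866, -0.0, 0.5], [-0.0, -1.0, 0.0], [0.5, -0.0, -0.866]]
F rest [-0.2  0.4  0.1] width 0.5019849703116935 q [ 0.36  0.87  0.14  1.68 -0.64  1.02  1.04]
units to contact target [ 2.15 -0.2  -2.29]
```

View pics/fl2.png

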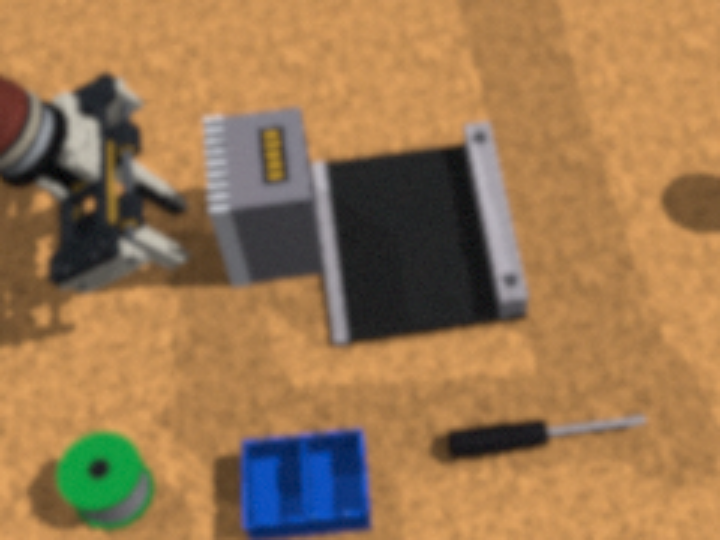

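Flush and square: the module at (265,190) px touches the steel strip, and its centre measures x = -43. Next I'll raise the fingers and let it stand, then tip it.

```bash

python3 -m handwheel '[{"turn":[0,0,0],"delta_pos":[0.72,-0.07,-0.76],"fingers":0.5},{"turn":[0,0,0],"delta_pos":[0.72,-0.07,-0.76],"fingers":0.5},{"turn":[0,0,0],"delta_pos":[0.71,-0.06,-0.77],"fingers":0.5},{"turn":[0,0,0],"delta_pos":[0,0,0],"fingers":0.5},{"turn":[0,0,0],"delta_pos":[0,0,0],"fingers":0.5},{"turn":[0,0,0],"delta_pos":[0,0,0],"fingers":0.5},{"turn":[0,0,0],"delta_pos":[0,0,0],"fingers":0.5},{"turn":[0,0,0],"delta_pos":[0,0,0],"fingers":0.5},{"turn":[0,0,0],"delta_pos":[0,0,0],"fingers":0.5},{"turn":[0,0,0],"delta_pos":[0,0,0],"fingers":0.5}]'
python3 -c "
from h import *
st([-86,27,112])"
```

```text
t: 10.57
eef_pos: [534.5, -127.4, 128.9]
ee_rot: [0.644, 0.72, 0.172, -0.194]
contact_force: [0.4, -0.5, 1.1]
grip_width: 0.499
grasp_force: 0.0
t 10.57 TCP rest [-119.3   27.2  128.9] contact [-100.3   27.2  111. ] tool in rest [[0.866, -0.001, 0.5], [-0.001, -1.0, 0.001], [0.5, -0.001, -0.866]]
F rest [-0.5 -0.3  1.1] width 0.49865644428475064 q [ 0.33  0.74  0.17  1.69 -0.61  1.12  0.96]
units to contact target [0.51 0.01 0.25]
```

```bash

python3 -m handwheel '[{"turn":[0,0,0],"delta_pos":[0.1,0,0.056],"fingers":0.5},{"turn":[0,0,0],"delta_pos":[0.1,0,0.056],"fingers":0.5},{"turn":[0,0,0],"delta_pos":[0.1,0,0.056],"fingers":0.5},{"turn":[0,0,0],"delta_pos":[0.1,0,0.056],"fingers":0.5},{"turn":[0,0,0],"delta_pos":[0.1,0,0.056],"fingers":0.5},{"turn":[0,0,0],"delta_pos":[0.19,0,0.01],"fingers":0.5},{"turn":[0,0,0],"delta_pos":[0.19,0,0.01],"fingers":0.5},{"turn":[0,0,0],"delta_pos":[0.19,0,0.01],"fingers":0.5},{"turn":[0,0,0],"delta_pos":[0.19,0,0.01],"fingers":0.5},{"turn":[0,0,0],"delta_pos":[0.19,0,0.01],"fingers":0.5}]'
python3 -c "
from h import *
st([-65,27,123]);p=snap('scene'); cv2.imwrite('pics/tip.png',cv2.resize(p['img'][110:290,120:360,::-1],(720,540)))"
```

```text
t: 11.4
eef_pos: [531.4, -94.1, 141.8]
ee_rot: [0.644, 0.72, 0.172, -0.191]
contact_force: [-0.1, -4.7, 5.3]
grip_width: 0.501
grasp_force: 2.7
t 11.4 TCP rest [-85.9  26.5 141.8] contact [-66.9  26.4 123.8] tool in rest [[0.868, -0.002, 0.497], [-0.001, -1.0, -0.003], [0.497, 0.002, -0.868]]
F rest [-4.7  0.7  5.3] width 0.5007066463829208 q [ 0.28  0.7   0.16  1.73 -0.63  1.09  0.93]
units to contact target [ 0.05 -0.02  0.07]
```

View pics/tip.png

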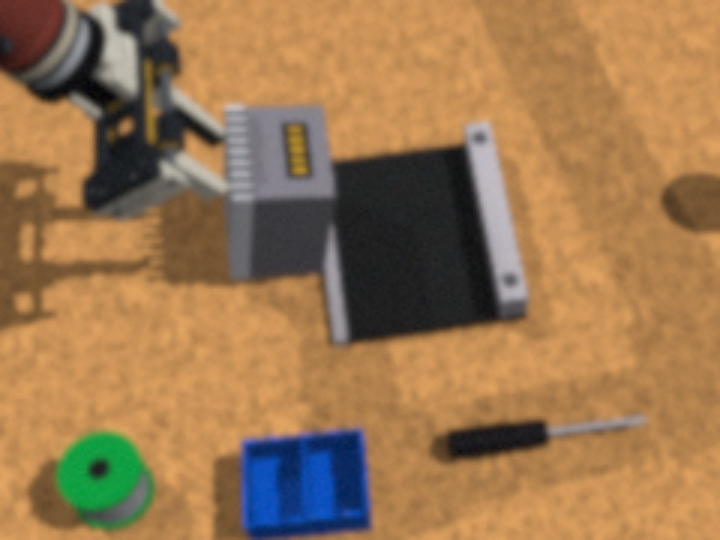

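The module, top at (280,150) px, leans about 10° over the strip and the fingers are high on its fins. Continuing along the arc.

```bash

python3 -m handwheel '[{"turn":[0,0,0],"delta_pos":[0.19,0,0.04],"fingers":0.5},{"turn":[0,0,0],"delta_pos":[0.19,0,0.04],"fingers":0.5},{"turn":[0,0,0],"delta_pos":[0.19,0,0.04],"fingers":0.5},{"turn":[0,0,0],"delta_pos":[0.19,0,0.04],"fingers":0.5},{"turn":[0,0,0],"delta_pos":[0.19,0,0.04],"fingers":0.5},{"turn":[0,0,0],"delta_pos":[0.18,0,0.07],"fingers":0.5},{"turn":[0,0,0],"delta_pos":[0.18,0,0.07],"fingers":0.5},{"turn":[0,0,0],"delta_pos":[0.18,0,0.07],"fingers":0.5},{"turn":[0,0,0],"delta_pos":[0.18,0,0.07],"fingers":0.5},{"turn":[0,0,0],"delta_pos":[0.18,0,0.07],"fingers":0.5}]'
python3 -c "
from h import *
st([6,27,136]);p=snap('scene'); cv2.imwrite('pics/tip2.png',cv2.resize(p['img'][110:290,120:360,::-1],(720,540)))"
```

```text
t: 12.28
eef_pos: [524.9, -44.2, 151.5]
ee_rot: [0.643, 0.721, 0.172, -0.194]
contact_force: [0.4, 0.4, 0.3]
grip_width: 0.499
grasp_force: 0.2
t 12.28 TCP rest [-35.6  27.3 151.5] contact [-16.6  27.3 133.7] tool in rest [[0.865, 0.001, 0.501], [-0.0, -1.0, 0.001], [0.501, -0.001, -0.865]]
F rest [ 0.4 -0.4  0.3] width 0.4988537243878627 q [ 0.21  0.66  0.14  1.79 -0.65  1.05  0.88]
units to contact target [0.83 0.01 0.37]
```

View pics/tip2.png

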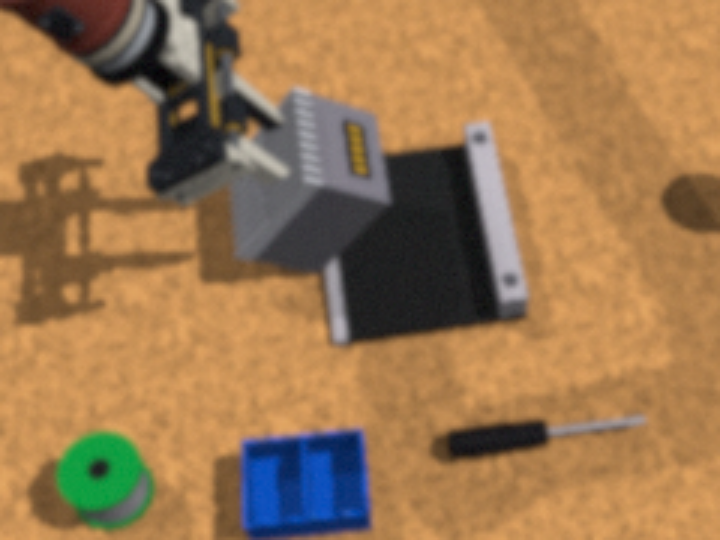

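It leans about 33° and needs almost no force, so it is near balance. A little more pushing, then I'll let it fall.

```bash

python3 -m handwheel '[{"turn":[0,0,0],"delta_pos":[0.17,0,0.1],"fingers":0.5},{"turn":[0,0,0],"delta_pos":[0.17,0,0.1],"fingers":0.5},{"turn":[0,0,0],"delta_pos":[0.17,0,0.1],"fingers":0.5},{"turn":[0,0,0],"delta_pos":[0.17,0,0.1],"fingers":0.5},{"turn":[0,0,0],"delta_pos":[0.12,0,0.07],"fingers":0.5},{"turn":[0,0,0],"delta_pos":[0,0,0],"fingers":0.5},{"turn":[0,0,0],"delta_pos":[0,0,0],"fingers":0.5},{"turn":[0,0,0],"delta_pos":[0,0,0],"fingers":0.5},{"turn":[0,0,0],"delta_pos":[0,0,0],"fingers":0.5},{"turn":[0,0,0],"delta_pos":[0,0,0],"fingers":0.5}]'
cat >> h.py <<'E'
def lying(name):
    q=module(name); m=q[(q[:,0]<149)&(q[:,0]>-80)&(abs(q[:,1])<110)&(q[:,2]>90)&(q[:,2]<101)]
    print(name,"lying",rect(m),len(m),np.median(m[:,2]) if len(m) else 0)
E
python3 -c "
from h import *
st();lying('top'); lying('scene');p=snap('scene'); cv2.imwrite('pics/ly.png',cv2.resize(p['img'][110:290,120:360,::-1],(720,540)))"
```

```text
t: 13.17
eef_pos: [522.9, -22.8, 151.7]
ee_rot: [0.644, 0.72, 0.172, -0.193]
contact_force: [0.4, 0.2, -0.3]
grip_width: 0.499
grasp_force: 0.0
t 13.17 TCP rest [-14.   26.8 151.7] contact [  5.   26.8 133.8] tool in rest [[0.866, -0.001, 0.5], [-0.001, -1.0, -0.0], [0.5, 0.0, -0.866]]
F rest [ 0.2 -0.4 -0.3] width 0.49894312859246476 q [ 0.18  0.65  0.13  1.82 -0.67  1.02  0.86]
top lying (array([33.8, 27. ]), array([ 99.9, 125. ]), 89.8) 961 96.24073099921736
scene lying (array([32.6, 26.4]), array([104.2, 124.6]), 90.0) 899 93.5448165735254
```

View pics/ly.png

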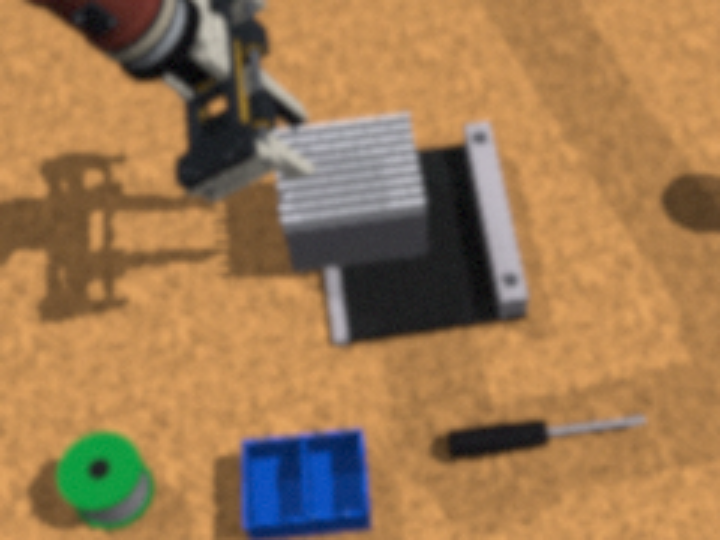

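The module lies fins up on the rest, at (350,190) px, square, centre (33, 27), 54 mm short of the stop. I'll go round behind its end.

```bash

python3 -m handwheel '[{"turn":[0,0,0],"delta_pos":[-0.87,0,-0.5],"fingers":0.5},{"turn":[0,0,0],"delta_pos":[-0.87,0,-0.5],"fingers":0.5},{"turn":[0,0,0],"delta_pos":[-0.87,0,-0.5],"fingers":0.5},{"turn":[0,0,0],"delta_pos":[-0.45,0,0.77],"fingers":0.5},{"turn":[0,0,0],"delta_pos":[-0.45,0,0.77],"fingers":0.5},{"turn":[0,0,0],"delta_pos":[-0.45,0,0.77],"fingers":0.5},{"turn":[0,0,0],"delta_pos":[-0.45,0,0.77],"fingers":0.5},{"turn":[0,0,0],"delta_pos":[0.61,0,0.35],"fingers":0.5},{"turn":[0,0,0],"delta_pos":[0.4,0,0.23],"fingers":0.5},{"turn":[0,0,0],"delta_pos":[0,0,0],"fingers":0.5}]'
python3 -c "
from h import *
st([25,27,45])"
```

```text
t: 14.15
eef_pos: [527.7, -64.8, 62.8]
ee_rot: [0.641, 0.721, 0.173, -0.195]
contact_force: [0.3, 0.3, 0.4]
grip_width: 0.498
grasp_force: 0.0
t 14.15 TCP rest [-56.3  26.8  62.8] contact [-37.3  26.9  45. ] tool in rest [[0.864, 0.004, 0.504], [0.003, -1.0, 0.002], [0.504, -0.0, -0.864]]
F rest [ 0.3 -0.4  0.4] width 0.4979250724769536 q [ 0.27  0.81  0.11  1.81 -0.7   0.93  1.01]
units to contact target [2.15 0.01 1.25]
```

```bash

python3 -m handwheel '[{"turn":[0,0,0],"delta_pos":[0.16,0,0.093],"fingers":0.5},{"turn":[0,0,0],"delta_pos":[0.16,0,0.093],"fingers":0.5},{"turn":[0,0,0],"delta_pos":[0.16,0,0.093],"fingers":0.5},{"turn":[0,0,0],"delta_pos":[0.16,0,0.093],"fingers":0.5},{"turn":[0,0,0],"delta_pos":[0.16,0,0.093],"fingers":0.5},{"turn":[0,0,0],"delta_pos":[0.16,0,0.093],"fingers":0.5},{"turn":[0,0,0],"delta_pos":[0.16,0,0.093],"fingers":0.5},{"turn":[0,0,0],"delta_pos":[0.16,0,0.093],"fingers":0.5},{"turn":[0,0,0],"delta_pos":[0.16,0,0.093],"fingers":0.5},{"turn":[0,0,0],"delta_pos":[0.16,0,0.093],"fingers":0.5}]'
python3 -m handwheel '[{"turn":[0,0,0],"delta_pos":[0.14,0,0.08],"fingers":0.5},{"turn":[0,0,0],"delta_pos":[0.1,0,0.058],"fingers":0.5},{"turn":[0,0,0],"delta_pos":[0.07,0,0.04],"fingers":0.5},{"turn":[0,0,0],"delta_pos":[0.07,0,0.04],"fingers":0.5},{"turn":[0,0,0],"delta_pos":[0.07,0,0.04],"fingers":0.5},{"turn":[0,0,0],"delta_pos":[0.05,0,0.03],"fingers":0.5},{"turn":[0,0,0],"delta_pos":[0,0,0],"fingers":0.5}]'
python3 -c "
from h import *
st([25,27,45])"
```

```text
t: 14.98
eef_pos: [524.7, -26.5, 62.9]
ee_rot: [0.645, 0.72, 0.172, -0.189]
contact_force: [0.7, -4.7, 3.6]
grip_width: 0.502
grasp_force: 2.7
t: 15.57
eef_pos: [522.6, -10.7, 62.8]
ee_rot: [0.644, 0.72, 0.172, -0.19]
contact_force: [0.6, -4.8, 2.6]
grip_width: 0.501
grasp_force: 2.4
t 15.57 TCP rest [-2.  25.8 62.8] contact [17.  25.6 44.8] tool in rest [[0.868, -0.003, 0.496], [-0.001, -1.0, -0.004], [0.496, 0.003, -0.868]]
F rest [-4.8 -0.   2.6] width 0.5008755286782389 q [ 0.19  0.78  0.08  1.88 -0.76  0.84  0.98]
units to contact target [ 0.28 -0.06  0.15]
```

```bash

python3 -m handwheel '[{"turn":[0,0,0],"delta_pos":[0.06,0,0.035],"fingers":0.5},{"turn":[0,0,0],"delta_pos":[0.06,0,0.035],"fingers":0.5},{"turn":[0,0,0],"delta_pos":[0.06,0,0.035],"fingers":0.5},{"turn":[0,0,0],"delta_pos":[0.06,0,0.035],"fingers":0.5},{"turn":[0,0,0],"delta_pos":[0.03,0,0.017],"fingers":0.5},{"turn":[0,0,0],"delta_pos":[0.03,0,0.017],"fingers":0.5},{"turn":[0,0,0],"delta_pos":[0,0,0],"fingers":0.5}]'
python3 -m handwheel '[{"turn":[0,0,0],"delta_pos":[0.05,0,0.03],"fingers":0.5},{"turn":[0,0,0],"delta_pos":[0,0,0],"fingers":0.5}]'
python3 -c "
from h import *
st([25,27,45]);lying('top')"
```

```text
t: 16.15
eef_pos: [521.7, -3.2, 62.7]
ee_rot: [0.645, 0.72, 0.172, -0.19]
contact_force: [1.3, -6.5, 3.8]
grip_width: 0.503
grasp_force: 3.4
t: 16.32
eef_pos: [521.8, -3.1, 62.5]
ee_rot: [0.645, 0.72, 0.171, -0.189]
contact_force: [0.1, -8.9, 5.2]
grip_width: 0.497
grasp_force: 4.3
t 16.32 TCP rest [ 5.7 25.8 62.5] contact [24.5 25.6 44.5] tool in rest [[0.87, -0.005, 0.493], [-0.002, -1.0, -0.005], [0.493, 0.004, -0.87]]
F rest [-8.9  0.9  5.2] width 0.4974991709412297 q [ 0.18  0.78  0.08  1.89 -0.77  0.83  0.98]
units to contact target [ 0.03 -0.06 -0.01]
top lying (array([64.1, 26.1]), array([100., 170.]), 89.9) 1049 96.30228830222757
```

```bash

python3 -m handwheel '[{"turn":[0,0,0],"delta_pos":[0.09,0,0.05],"fingers":0.5},{"turn":[0,0,0],"delta_pos":[0.05,0,0.03],"fingers":0.5},{"turn":[0,0,0],"delta_pos":[0,0,0],"fingers":0.5},{"turn":[0,0,0],"delta_pos":[0,0,0],"fingers":0.5}]'
python3 -m handwheel '[{"turn":[0,0,0],"delta_pos":[-0.4,0,-0.23],"fingers":0.5},{"turn":[0,0,0],"delta_pos":[-0.87,0,-0.5],"fingers":0.5},{"turn":[0,0,0],"delta_pos":[-0.87,0,-0.5],"fingers":0.5},{"turn":[0,0,0],"delta_pos":[-0.87,0,-0.5],"fingers":0.5},{"turn":[0,0,0],"delta_pos":[0.43,0,-0.75],"fingers":0.5},{"turn":[0,0,0],"delta_pos":[0.43,0,-0.75],"fingers":0.5},{"turn":[0,0,0],"delta_pos":[0.43,0,-0.75],"fingers":0.5},{"turn":[0,0,0],"delta_pos":[0,0,0],"fingers":0.5},{"turn":[0,0,0],"delta_pos":[0,0,0],"fingers":0.5}]'
python3 -c "
from h import *
st();lying('top'); lying('scene');p=snap('scene'); cv2.imwrite('pics/end.png',cv2.resize(p['img'][110:290,120:360,::-1],(720,540)))
q=module('top'); m=q[(abs(q[:,0]-165)<30)&(abs(q[:,1])<110)&(q[:,2]>36)&(q[:,2]<44)]; print('stop',rect(m))"
```

```text
t: 16.7
eef_pos: [522.0, -2.6, 62.5]
ee_rot: [0.646, 0.72, 0.17, -0.186]
contact_force: [-0.3, -14.3, 8.6]
grip_width: 0.5
grasp_force: 6.9
t: 17.45
eef_pos: [529.6, -79.9, 127.8]
ee_rot: [0.643, 0.721, 0.173, -0.193]
contact_force: [-1.1, -0.3, -1.0]
grip_width: 0.499
grasp_force: 0.0
t 17.45 TCP rest [-71.5  26.6 127.8] contact [-52.5  26.6 109.9] tool in rest [[0.866, 0.001, 0.501], [0.002, -1.0, -0.001], [0.501, 0.001, -0.866]]
F rest [-0.1  1.1 -1. ] width 0.49924916719216805 q [ 0.27  0.71  0.15  1.76 -0.65  1.05  0.94]
top lying (array([87.2, 25.9]), array([ 99.9, 123.5]), 89.9) 1010 96.29467649196027
scene lying (array([41.8, 25.8]), array([105. , 214.2]), 90.0) 974 93.53358534641194
stop (array([163.2,  -0.2]), array([199.3,  24.9]), 89.9)
```

View pics/end.png

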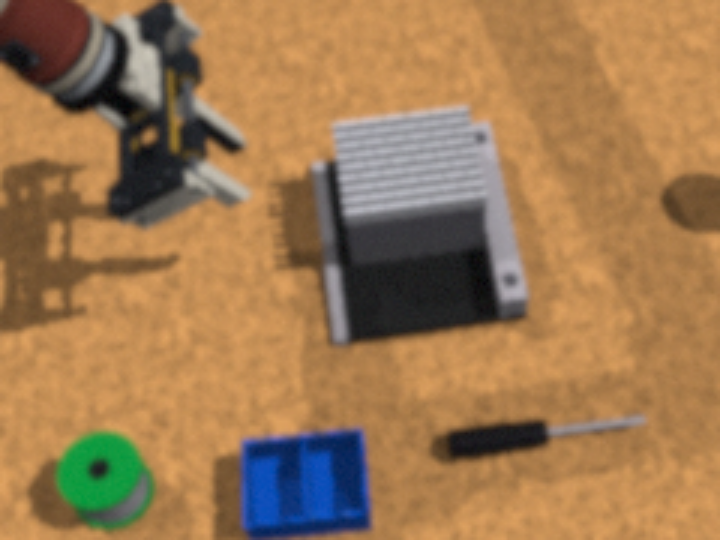

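The module at (415,185) px lies fins up against the stop, square, within the rest's width and with the robot clear. The other things haven't moved.

```bash
python3 -c "
from cell import order
print(order.job_done())"
```

```text
the job is handed in; nothing more can be done
None
```

The job is handed in at about 17.5 s: the module was slid flush to the fence, stood there, was tipped over it and now lies fins up. It is flush and square against the end stop and inside the rest's width by camera and force readings, with the other things left where they were; no verdict came back.

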